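# Set the tin stop and clamp it with its ratchet lever

## Robot

A 6-joint arm with a two-finger parallel gripper is mounted at the origin on the work surface. World frame = base frame: x ahead of the robot, y to its left, z up, the work surface at z = 0. Lengths are in m, angles in rad, forces in N, time in s.
With the tool pointing down it reaches from about 0.375 to 0.75 m from the base axis. Payload 9 kg.
Tool frame: the origin (TCP) lies on the centre line of the jaws, within the pads' length; the fingertips stand 14 mm ahead of it and the grasp point (between the pads) lies 5 mm behind it (robot.tips_ahead is the distance from the TCP to the fingertips, in m); z points along the fingers, y is the line along which they close (so a half turn about z gives the same grasp; the last joint's range is limited). The gripper opens to 85 mm and grips with 20 to 120 N. Pads are 22 mm wide; open, the fingers measure 114 mm over their backs; the gripper's body (76 mm by 85 mm) begins 54 mm behind the grasp point. The pads swing forward as they close: fully open they stand 13 mm farther back than shut.
Start: joints at [-1.523, 0.104, 0.097, 1.564, 0, 1.353], TCP at [0.158, -0.579, 0.245] pointing down, gripper open.
Joint ranges: [-2.99, 2.99], [-0.84, 1.86], [-1.1, 1.16], [-1.84, 2.11], [-1.51, 1.56], [-3.14, 3.14]. Speed limits (rad/s): [2.22, 2.22, 2.57, 3.14, 3.14, 3.14].

## Interface

Orientations are given as a unit quaternion [x, y, z, w].
In Python, from rig import robot, imaging, job gives the robot as it stands.
- The arm moves only by the tool drive_tool, never from a script. Its argument "deltas" is a list of rows, each a list of 3 entries, a list of its own where there are three numbers: the shift along the tool's x, y, z normalised to -1 to 1, where 1 is 0.1 m, then the turn, a rotation vector about the tool's x, y, z normalised to -1 to 1, where 1 is 60 degrees, then the opening, from 0 (shut) to 1 (fully open). A call has 1 to 20 rows; each row is the pose to reach, as a shift and turn from the pose commanded when the call began, along the tool's axes at that moment; what a row does not reach only later rows make up. A row lasts 1/8 s, in which the tool goes at most 62.5 mm and 10.7 degrees, less where a joint would pass 70% of its speed; a pose out of reach is approached as far as the arm can. A call with a number of a shift or a turn outside -1 to 1 is refused whole. A call with a gripper value outside its range is refused whole. The fingers move at their own pace and stop on an object; "grip_force" is the grip in N (left out, the last holds). Time passes only in rows, so rows that repeat a pose let the fingers close. It gives the time, the measured TCP pose, the force, the opening and the grip force at its end, in the units of the state.
- robot.state(): the state, without advancing time (a new reading comes with each control period).
- imaging.grab_frame(name): name is "scene" or "side" or "wrist"; returns a dict with "img" (420x560x3 uint8, red, green, blue), "depth" (420x560 float32, m along the optical axis (not along the pixel's ray), 0 where there is no reading), "fx", "fy", "cx", "cy" (pixels), "rvec" (rotation vector, rad) and "tvec" (3), from world to camera coordinates, as OpenCV has them; the wrist camera has in their place "tool_from_camera" (4x4, takes a point from camera to tool coordinates, whose origin is the TCP and whose axes are the flange's). Camera axes: x right, y down, z forward; pixel columns grow to the right and rows downward; lengths in m; the calibration is good to about 2 mm. A picture is of the moment at which its call begins: read the wrist's pose just before it.
- job.finish_job(): hands the job in; it is judged then, once.
The state is a dict: "time": time; "q": joint angles; "qvel": joint speeds; "joint_torque": joint torques, N m; "tcp_pos": TCP position; "eef_rot": TCP orientation; "force": force on the tool from outside, world axes, zero at the start; "moment": the same for the moment, N m; "width": finger opening in m; "gripper_force": force on a finger pad.
Only numpy, scipy, OpenCV 4.12 (cv2) and the standard library are available. Lean on these libraries where they do the work, as an engineer would, in place of code of your own. Each camera call takes 0.05 s, during which the arm holds its last target. There are 200 camera calls.

## Task

Get the tea tin in the packing jig held for labelling: slide the stop along until the tin sits snug between stop and fence, then clamp the stop there hand-tight with its lever (clockwise tightens). The tin comes into the lever's way before the clamp bites, so lift the lever off its serrations by its knob, swing it back, let it drop in again and turn on. Push the tin gently, do not force the lever, and leave the other things where they are.

Things in the scene. Friction and masses are not known exactly. Their poses are not given: they have to be found in the camera images.
- jig: the packing jig: an aluminium base plate 200 (x) by 320 (y) by 12 mm fixed to the counter. Origin: centre of its underside; x, y along its sides, z up. The fence stands at its +y end; the stop slides along y on the rail in the middle, +y towards the fence. A guide bar 25 mm high stands at x = +62 mm behind the tin.
- fence (a point): centre of the inner (-y) face of the fixed fence, an upright aluminium plate 150 mm long (x) and 60 mm high; 42 mm above the jig's underside; axes as the jig's.
- rail: the steel guide rail let in on the base plate, 52 mm wide (x), 165 mm long (y), 6 mm high, origin at the jig's centre on top of the base plate. The foot of the clamp screw bears on it.
- stop: sliding stop, an aluminium angle: foot plate 120 (x) by 65 (y) mm, top 31 mm above the jig's underside; at its +y edge an upright face plate 120 mm long (x), 10 mm thick, top edge 73 mm above the jig's underside. Slides along the jig's y only; loose, about 4 N move it (2 or 3 N more with the tin), so rough handling of the lever drags it off. Origin on the clamp axis, on the base plate; axes as the jig's.
- stop_face (a point): centre of the working (+y) face of the stop's face plate, the face that meets the tin; 46 mm above the jig's underside; axes as the jig's. 42 mm in front (+y) of the clamp's axis.
- stop_back (a point): point on the back (-y) of the stop's face plate, mid-length, 62 mm above the jig's underside, 11 mm below the plate's top edge. To push, closed fingers fit behind the plate 42 mm to +x of it, clear of the lever hub (radius 23 mm, on the clamp axis 32 mm behind this face).
- hub (a point): top of the lever hub, on the vertical clamp axis, 70 mm above the jig's underside; part of the stop; axes as the jig's.
- screw: clamp screw in the stop, under the lever, with 12 serrations. Origin on the clamp axis, on the base plate. Clockwise from above brings its foot onto the rail after 35 to 97 degrees from the start, at under 2 N at the knob. Then it tightens by 0.25 to 0.3 N at the knob per degree: hand-tight at 8 to 12 N at the knob (under 6 N is loose, over 16 N forced). It stays as left.
- lift (a joint): how far the lever is lifted off its serrations, m: 0 down and engaged, 0.014 upper stop. A spring pulls it down with 5 N (9 N at the top); it weighs 2 N. From 0.009 up it is free and swings without turning the screw. It engages every 30 degrees; let down in between, it may rest 0.004 to 0.008 up on the tips until nudged to and fro, then it drops in.
- tin_centre (a point): centre of the tin in the jig, half-way up: a navy tea tin with a lid, 110 (x) by 110 (y) by 80 mm high, 0.25 to 0.5 kg, standing loose on the base plate between fence and stop, a few mm off the fence. Its axes are nearly the jig's. Its top is 92 mm above the jig's underside. It dents under 60 N.
- tin_b: bystander: a larger navy tea tin 100 by 140 by 110 mm on the counter; origin centre of its underside
- tin_c: bystander: a small navy tea tin 85 by 85 by 75 mm; origin centre of its underside
- canister: bystander: a clear square canister with white lid, 94 by 94 by 170 mm; origin centre of its underside
- scoop: bystander: a spoon-shaped scoop with wooden handle, 190 mm long, lying flat; origin at mid-length
- label_roll: bystander: a white roll of labels 38 mm across and 30 mm high standing on the jig's base plate, at its corner behind the stop; origin centre of its underside
- tin: the tin in the jig (see tin_centre); origin centre of its underside
- knob (a point): centre of the lever's upright black knob, a cylinder 24 mm across and 32 mm high that spins freely on its stem at the end of the arm, 80 mm from the clamp axis; lever down: 96 mm above the jig's underside. The arm's top is 26 mm below it: pinch it from above in any yaw. Clockwise it swings until it meets the stop's plate or the tin on the jig's -x side; anticlockwise it is free as far as the +x side.

How it is judged:
By the outcome, as a careful person would: the job done as asked, in the order asked, and still so for the second after the job is handed in, with the robot touching nothing.
It also fails if it takes over 72 s, if anything falls off the work surface, if the arm or the gripper's body presses on something with over 40 N, if the wrist force passes 120 N, or if a joint passes its speed limit or range.

## Working session

There is one attempt and no reset: what is moved stays moved. The work goes in short steps, Python scripts to look and compute and a tool call to move; the robot and the scene stay as the last step left them, time stands still between calls to the robot, and variables do not carry over. Pictures are saved under pics/ and viewed, at most 10 in all, crops included, and the job is handed in when it is done.

Besides the shell and the picture viewer there is one more tool, called after "Call:" as name(argument=value, ...) on one line, values as JSON. drive_tool: Moves the arm, as the interface text tells. Scaled input: -1 to 1 covers 0.1 m each way for a shift and 60 degrees each way for a turn. Its arguments: {"type":"object","properties":{"deltas":{"type":"array","items":{"type":"array"}},"grip_force":{"type":"number"}},"required":["deltas"]}

```bash
mkdir -p pics; ls; cat > h.py <<'E'
import numpy as np, cv2
from rig import robot, imaging, job
def grab(n):
    f=imaging.grab_frame(n); cv2.imwrite
    return f
def save(f,name,crop=None,s=1):
    im=f["img"][:,:,::-1]
    if crop: a,b,c,d=crop; im=im[b:d,a:c]
    cv2.imwrite("pics/"+name,cv2.resize(im,None,fx=s,fy=s,interpolation=cv2.INTER_CUBIC))
def cam(f): 
    R=cv2.Rodrigues(np.array(f["rvec"],float))[0]; return R,np.array(f["tvec"],float).ravel()
def world(f,u,v,d=None):
    if d is None:
        p=f["depth"][int(v)-1:int(v)+2,int(u)-1:int(u)+2]; d=np.median(p[p>0])
    R,t=cam(f); return R.T@(np.array([(u-f["cx"])/f["fx"]*d,(v-f["cy"])/f["fy"]*d,d])-t)
def onz(f,u,v,z):
    R,t=cam(f); r=R.T@np.array([(u-f["cx"])/f["fx"],(v-f["cy"])/f["fy"],1]); o=-R.T@t
    return o+r*(z-o[2])/r[2]
def cloud(f):
    R,t=cam(f); d=f["depth"]; v,u=np.indices(d.shape)
    P=np.stack([(u-f["cx"])/f["fx"]*d,(v-f["cy"])/f["fy"]*d,d],-1)-t
    return P@R, d>0
E
python3 - <<'E'
from h import *
import pickle
for n in("scene","side"):
    f=grab(n); save(f,n+"0.png",s=1.42); pickle.dump(f,open(n+"0.pkl","wb"))
    R,t=cam(f);print(n,-R.T@t,f["fx"])
print(robot.state())
E
```

```text
pics
scene [1.15765402 0.65913762 0.73355595] 476.51725450882327
side [ 0.41404618 -0.6351466   0.68954738] 388.56812286815284
{'time': 0.1, 'q': array([-1.52269971e+00,  1.04601372e-01,  9.65829109e-02,  1.56389730e+00,
       -1.21015360e-05,  1.35310559e+00]), 'qvel': array([-0.00085661, -0.001376  ,  0.00259127,  0.00016763,  0.00136001,
       -0.00015765]), 'joint_torque': array([ 5.79032829e-03, -5.58211756e+01,  5.04719818e+01,  1.30358292e-02,
       -9.93099934e-05, -1.06766129e-05]), 'tcp_pos': array([ 0.15759943, -0.57865628,  0.24464219]), 'eef_rot': array([ 9.91182468e-01,  1.32502837e-01,  4.13764835e-05, -5.58218498e-04]), 'force': array([ 0.10663285, -0.03156735, -0.32971765]), 'moment': array([ 0.03890954,  0.01750526, -0.0028832 ]), 'gripper_force': 0.0, 'width': 0.08547349802277611}
```

View pics/scene0.png

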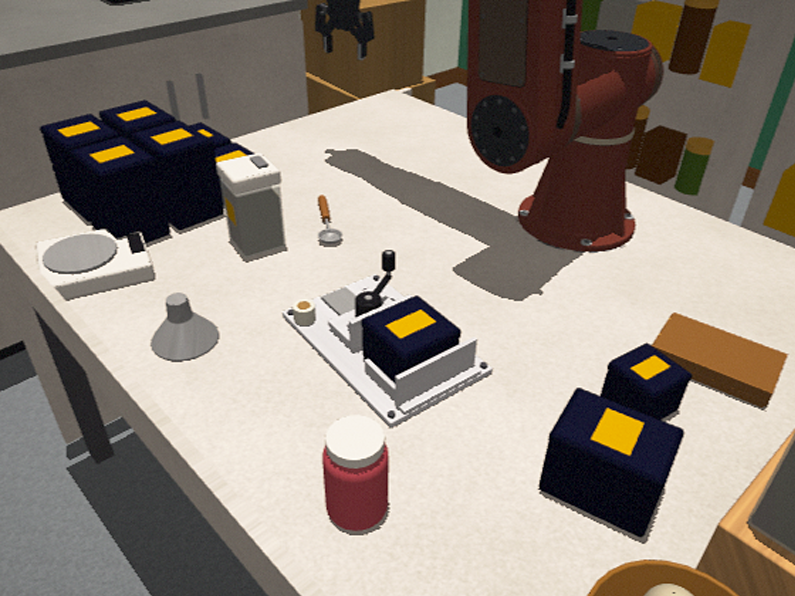

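View pics/side0.png

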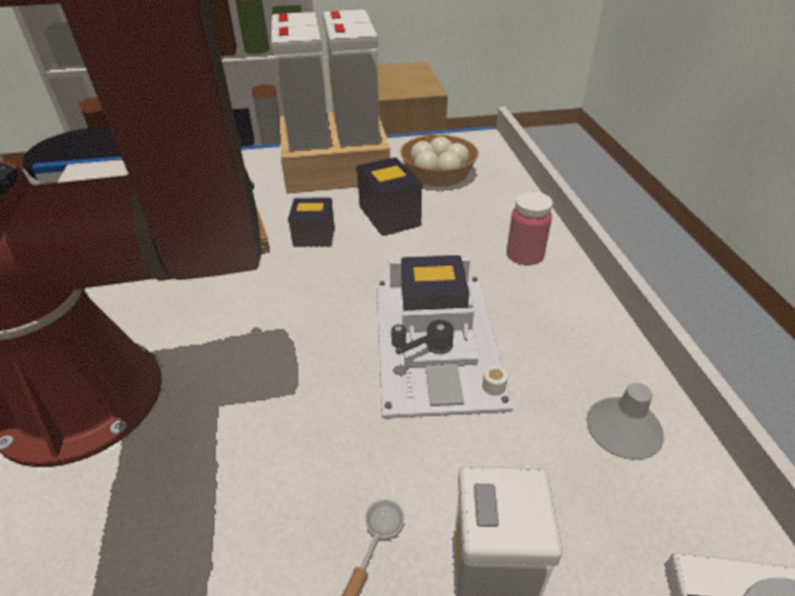

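```bash
python3 - <<'E'
from h import *
import pickle
f=pickle.load(open("side0.pkl","rb"));g=pickle.load(open("scene0.pkl","rb"))
save(f,"sidec.png",(255,170,375,300),5)
save(g,"scenec.png",(190,165,355,305),4.8)
P,ok=cloud(f); 
m=ok&(abs(P[...,2]-.012)<.004)&(P[...,0]>.3)&(P[...,0]<.75)&(abs(P[...,1])<.35)
q=P[m]; print(len(q),q.min(0),q.max(0))
for s,(u,v) in dict(tintop=(434,285),hub=(441,326),knob=(399,330)).items(): print(s,world(f,u/1.42,v/1.42))
for s,(u,v) in dict(tintop=(412,322),hub=(370,296),knob=(389,255)).items(): print(s,world(g,u/1.42,v/1.42))
E
```

```text
4023 [ 0.34758913 -0.34954601  0.00800044] [0.69746775 0.34984682 0.01599972]
tintop [0.58704194 0.06559927 0.08999926]
hub [ 0.58140075 -0.01542686  0.07148239]
knob [ 0.50712912 -0.05202757  0.11062806]
tintop [0.58733179 0.09800091 0.0910918 ]
hub [ 0.5757307  -0.01202531  0.07327576]
knob [ 0.50963389 -0.03890426  0.11142578]
```

View pics/sidec.png

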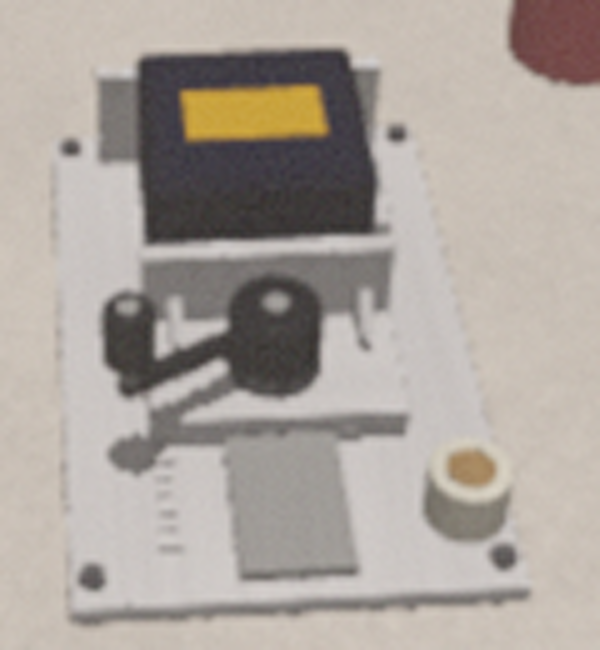

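View pics/scenec.png

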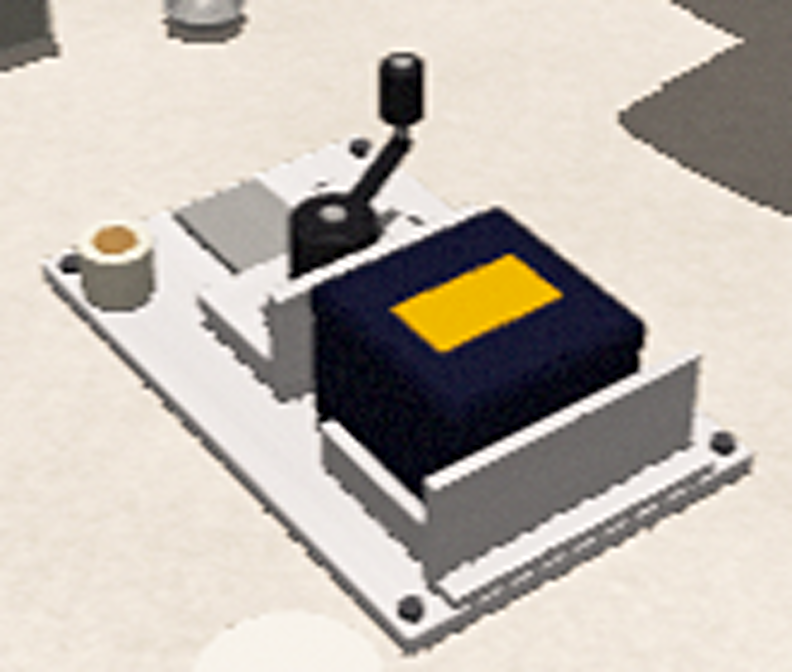

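```bash
python3 - <<'E'
from h import *
import pickle
f=pickle.load(open("side0.pkl","rb"));g=pickle.load(open("scene0.pkl","rb"))
S=lambda u,v,z:onz(f,255+u/5-.5,170+v/5-.5,z)
C=lambda u,v,z:onz(g,190+u/4.8-.5,165+v/4.8-.5,z)
# order: -x-y, +x-y, +x+y, -x+y
A=np.array([S(u,v,.014) for u,v in[(92,577),(503,557),(397,132),(70,148)]])
B=np.array([C(u,v,.014) for u,v in[(360,147),(70,264),(410,607),(722,443)]])
for X in(A,B):
    print(X[:,:2].round(4).tolist(),'c',X.mean(0).round(4)); d=X[2]+X[3]-X[0]-X[1]; e=X[1]+X[2]-X[0]-X[3]
    print('yaw',np.degrees([np.arctan2(-d[0],d[1]),np.arctan2(e[1],e[0])]),np.linalg.norm(d)/2,np.linalg.norm(e)/2)
print('hub',S(275,312,.07),C(333,213,.07))
print('knobtop',S(128,303,.112),C(403,63,.112))
print('stop top back edge L,R',S(145,250,.073),S(393,240,.073))
print('stop face top ends scene: ',C(275,298,.073))
print('tin near top L,R side',S(147,190,.092),S(375,182,.092), 'far',S(142,55,.092),S(345,50,.092))
print('tin scene top corners',C(312,288,.092),C(497,210,.092),C(643,325,.092),C(455,400,.092))
print('fence scene inner top edge',C(428,482,.072),C(698,357,.072))
E
```

```text
[[0.4785, -0.1111], [0.6564, -0.1314], [0.6899, 0.1608], [0.5107, 0.1791]] c [0.5839 0.0244 0.014 ]
yaw [-6.42656718 -6.16995262] 0.2930934240266496 0.17959303065096496
[[0.4771, -0.1096], [0.6565, -0.1298], [0.6885, 0.1612], [0.5101, 0.1818]] c [0.5831 0.0259 0.014 ]
yaw [-6.36722581 -6.506767  ] 0.2930152511588596 0.18004023482918802
hub [ 0.57773101 -0.02091469  0.07      ] [ 0.57687407 -0.01671624  0.07      ]
knobtop [ 0.50621061 -0.04620436  0.112     ] [ 0.50534651 -0.04532221  0.112     ]
stop top back edge L,R [0.52616562 0.02733066 0.073     ] [0.64228236 0.01358087 0.073     ]
stop face top ends scene:  [0.64237723 0.01804316 0.073     ]
tin near top L,R side [0.53079974 0.04789684 0.092     ] [0.63776268 0.03451084 0.092     ] far [0.54652343 0.15268755 0.092     ] [0.64972131 0.13823566 0.092     ]
tin scene top corners [0.64020578 0.04201851 0.092     ] [0.53684246 0.0551367  0.092     ] [0.54810297 0.15911899 0.092     ] [0.64451682 0.1400364  0.092     ]
fence scene inner top edge [0.67257699 0.15393098 0.072     ] [0.52725873 0.17536229 0.072     ]
```

```bash
cat >> h.py <<'E'
from scipy.spatial.transform import Rotation as Ro
YAW=np.radians(-6.4); EX=np.array([np.cos(YAW),np.sin(YAW),0]); EY=np.array([-np.sin(YAW),np.cos(YAW),0])
C0=np.array([.5835,.0252,0])
J=lambda x,y,z: C0+x*EX+y*EY+np.array([0,0,z])
toJ=lambda p: np.array([(p-C0)@EX,(p-C0)@EY,p[2]])
RT=Ro.from_matrix(np.stack([-EX,EY,[0,0,-1]],1))
def delta(p0,R0,p1,R1): return (R0.inv().apply(p1-p0)/.1).round(3).tolist(),((R0.inv()*R1).as_rotvec()/np.radians(60)).round(3).tolist()
E
python3 - <<'E'
from h import *
s=robot.state(); p=s["tcp_pos"]; R=Ro.from_quat(s["eef_rot"]); T=J(.042,-.040,.245)
print(T, (Ro.from_euler('z',158.4,degrees=True)*R*RT.inv()).magnitude())
n=6
for k in range(n):
    # yaw first 3 calls, avoid <0.375 radius
    R1=Ro.from_euler('z',52.8,degrees=True)*R if k<3 else R
    p1=p+(T-p)/(n-k); print(delta(p,R,p1,R1), np.hypot(*p1[:2])); p,R=p1,R1
E
```

```text
[ 0.6207795  -0.01923241  0.245     ] 0.0012249889192382714
([0.99, -0.697, 0.0], [0.0, -0.001, -0.88]) 0.5392223908392424
([1.153, 0.367, -0.001], [0.0, -0.001, -0.88]) 0.5011446397064233
([0.405, 1.141, -0.002], [0.0, -0.001, -0.88]) 0.49075060829065764
([-0.664, 1.012, -0.002], [0.0, 0.0, 0.0]) 0.5097366140232596
([-0.664, 1.012, -0.002], [0.0, 0.0, 0.0]) 0.5550961343057813
([-0.664, 1.012, -0.002], [0.0, 0.0, 0.0]) 0.6210773441960543
```

Call:
drive_tool(deltas=[[[0.99, -0.697, 0], [0, 0, -0.88], 0], [[0.99, -0.697, 0], [0, 0, -0.88], 0], [[0.99, -0.697, 0], [0, 0, -0.88], 0], [[0.99, -0.697, 0], [0, 0, -0.88], 0], [[0.99, -0.697, 0], [0, 0, -0.88], 0], [[0.99, -0.697, 0], [0, 0, -0.88], 0]])

```text
time: 0.85
tcp_pos: [0.2348, -0.4855, 0.245]
eef_rot: [0.829, 0.559, 0.0, -0.0]
force: [-0.3, 0.8, 0.0]
width: -0.0002
gripper_force: 0.0
```

Call:
drive_tool(deltas=[[[1.0, 0.367, 0], [0, 0, -0.88], 0], [[1.0, 0.367, 0], [0, 0, -0.88], 0], [[1.0, 0.367, 0], [0, 0, -0.88], 0], [[1.0, 0.367, 0], [0, 0, -0.88], 0], [[1.0, 0.367, 0], [0, 0, -0.88], 0], [[1.0, 0.367, 0], [0, 0, -0.88], 0]])

```text
time: 1.6
tcp_pos: [0.3063, -0.4066, 0.2451]
eef_rot: [0.496, 0.868, 0.0, -0.0]
force: [-0.5, 0.2, 0.3]
width: 0.0001
gripper_force: 0.0
```

Call:
drive_tool(deltas=[[[0.4, 1.0, 0], [0, 0, -0.88], 0], [[0.4, 1.0, 0], [0, 0, -0.88], 0], [[0.4, 1.0, 0], [0, 0, -0.88], 0], [[0.4, 1.0, 0], [0, 0, -0.88], 0], [[0.4, 1.0, 0], [0, 0, -0.88], 0], [[0.4, 1.0, 0], [0, 0, -0.88], 0]])

```text
time: 2.35
tcp_pos: [0.3716, -0.3211, 0.2452]
eef_rot: [0.059, 0.998, 0.0, -0.0]
force: [0.1, -0.0, 0.2]
width: -0.0001
gripper_force: 0.0
```

```bash
python3 - <<'E'
from h import *
s=robot.state(); p=s["tcp_pos"]; R=Ro.from_quat(s["eef_rot"]); T=J(.042,-.040,.245)
print(s["q"],s["time"],delta(p,R,T,RT))
E
```

```text
[-9.79614141e-01 -2.28866462e-01 -2.23251119e-01  1.57652600e+00
 -6.00005419e-05 -8.61870174e-01] 2.35 ([-2.12, 3.29, 0.002], [0.0, -0.0, -0.006])
```

Call:
drive_tool(deltas=[[[-0.55, 0.83, 0], [0, 0, -0.006], 0], [[-0.55, 0.83, 0], [0, 0, -0.006], 0], [[-0.55, 0.83, 0], [0, 0, -0.006], 0]])

```text
time: 2.72
tcp_pos: [0.4366, -0.243, 0.2453]
eef_rot: [0.055, 0.998, 0.0, 0.0]
force: [-0.6, 0.6, -0.3]
width: -0.0001
gripper_force: 0.0
```

Call:
drive_tool(deltas=[[[-0.55, 0.83, 0], [0, 0, 0], 0], [[-0.55, 0.83, 0], [0, 0, 0], 0], [[-0.55, 0.83, 0], [0, 0, 0], 0]])

```text
time: 3.1
tcp_pos: [0.4996, -0.1668, 0.2451]
eef_rot: [0.054, 0.999, 0.0, -0.0]
force: [0.4, -0.0, -0.7]
width: 0.0001
gripper_force: 0.0
```

Call:
drive_tool(deltas=[[[-0.55, 0.83, 0], [0, 0, 0], 0], [[-0.55, 0.83, 0], [0, 0, 0], 0], [[-0.55, 0.83, 0], [0, 0, 0], 0]])

```text
time: 3.48
tcp_pos: [0.5628, -0.0907, 0.2449]
eef_rot: [0.054, 0.999, 0.0, -0.0]
force: [-0.2, 0.2, 0.4]
width: -0.0001
gripper_force: 0.0
```

Call:
drive_tool(deltas=[[[-0.47, 0.8, 0], [0, 0, 0], 0], [[-0.47, 0.8, 0], [0, 0, 0], 0], [[-0.47, 0.8, 0], [0, 0, 0], 0], [[-0.47, 0.8, 0], [0, 0, 0], 0]])

```text
time: 3.98
tcp_pos: [0.6169, -0.0182, 0.2452]
eef_rot: [0.054, 0.999, -0.0, -0.0]
force: [-0.9, 0.0, -0.2]
width: 0.0001
gripper_force: 0.0
```

```bash
python3 - <<'E'
from h import *
s=robot.state(); p=s["tcp_pos"]; R=Ro.from_quat(s["eef_rot"]); T=J(.042,-.040,.062)
print(s["q"],s["time"],s["force"],delta(p,R,T,RT))
f=grab("wrist"); save(f,"wrist1.png",s=1.42)
E
```

```text
[-2.40674046e-01  1.57751641e-01  1.55060093e-01  1.56847640e+00
 -6.85188133e-04 -1.32811187e-01] 3.975 [-0.89359673  0.03053742 -0.15706807] ([-0.041, -0.005, 1.832], [-0.001, -0.0, 0.004])
```

View pics/wrist1.png

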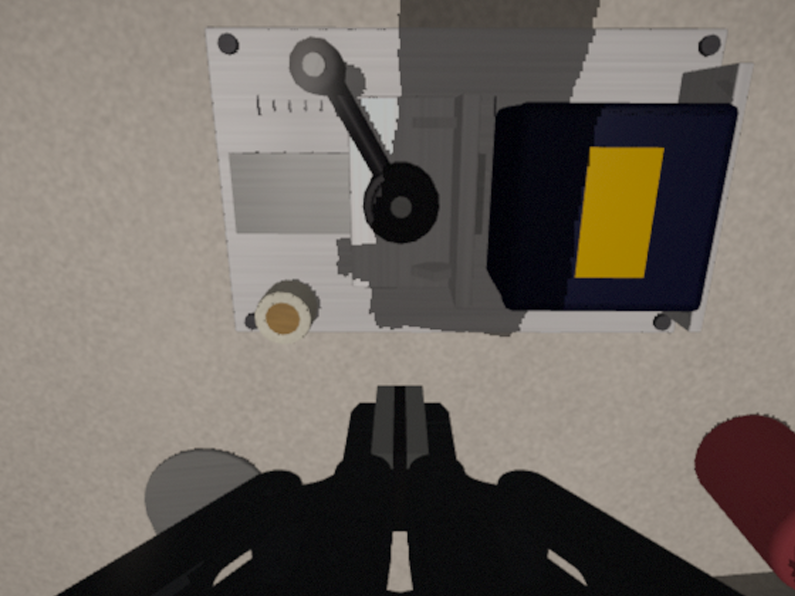

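```bash
python3 - <<'E'
from h import *
s=robot.state(); f=grab("wrist"); M=np.array(f["tool_from_camera"]); R=Ro.from_quat(s["eef_rot"])
d=f["depth"]; v,u=np.indices(d.shape); P=np.stack([(u-f["cx"])/f["fx"]*d,(v-f["cy"])/f["fy"]*d,d],-1)
W=R.apply((P.reshape(-1,3)@M[:3,:3].T+M[:3,3]))+s["tcp_pos"]
Q=np.stack([(W-C0)@EX,(W-C0)@EY,W[:,2]],-1)
np.save("Q.npy",Q)
def st(n,m):
    q=Q[m]; print(n,m.sum(),q.mean(0).round(4),q.min(0).round(4),q.max(0).round(4))
z=Q[:,2];x=Q[:,0];y=Q[:,1]
st('plate top',(abs(z-.073)<.003)&(abs(x)<.07)&(y>-.03)&(y<.02)&(abs(x)>.02))
st('tin top',(abs(z-.092)<.003)&(abs(x)<.08)&(y>-.02)&(y<.16))
st('knob top',(abs(z-.112)<.004)&(x<-.03))
st('hub top',(abs(z-.07)<.003)&(abs(x)<.03)&(y<-.02))
st('fence top',(abs(z-.072)<.003)&(y>.13))
for xx in (-.05,-.042,-.035,.03,.036,.042,.048,.054):
    m=(abs(x-xx)<.003); print(xx,[round(float(np.median(z[m&(abs(y-a)<.0015)])),3) if (m&(abs(y-a)<.0015)).any() else None for a in np.arange(-.07,.03,.005)])
E
```

```text
plate top 1268 [-0.0046 -0.0014  0.0723] [-0.0588 -0.0064  0.07  ] [0.0606 0.0038 0.0752]
tin top 20897 [-0.0023  0.0747  0.0915] [-0.0536  0.0202  0.089 ] [0.0557 0.1299 0.0943]
knob top 1111 [-0.0685 -0.0775  0.1107] [-0.0797 -0.089   0.108 ] [-0.0573 -0.0665  0.1139]
hub top 2156 [-0.0003 -0.039   0.0695] [-0.0297 -0.0595  0.067 ] [ 0.0218 -0.02    0.0729]
fence top 1398 [0.0363 0.1562 0.0714] [-0.0737  0.1352  0.069 ] [0.2357 0.2257 0.075 ]
-0.05 [0.067, 0.067, 0.031, 0.031, 0.03, 0.031, 0.03, 0.03, 0.031, 0.03, 0.03, 0.03, 0.031, 0.064, 0.072, 0.071, None, 0.012, 0.054, 0.09]
-0.042 [0.065, 0.067, 0.067, 0.031, 0.031, 0.031, 0.374, 0.031, 0.042, 0.047, 0.052, 0.054, 0.049, 0.071, 0.072, None, None, 0.011, 0.054, 0.091]
-0.035 [0.03, 0.065, 0.067, 0.065, 0.031, 0.03, 0.03, 0.03, 0.03, 0.03, 0.03, 0.031, 0.031, 0.068, 0.073, 0.071, None, 0.011, 0.058, 0.091]
0.03 [0.296, 0.29, 0.284, 0.277, 0.257, 0.26, 0.263, 0.268, 0.256, 0.26, 0.28, 0.287, 0.294, 0.3, 0.3, 0.302, 0.304, 0.306, 0.058, 0.091]
0.036 [0.03, 0.288, 0.287, 0.03, 0.03, 0.031, 0.269, 0.279, 0.03, 0.031, 0.286, 0.287, 0.287, 0.073, 0.072, 0.07, None, 0.011, 0.056, 0.091]
0.042 [0.285, 0.288, 0.286, 0.03, 0.03, 0.031, 0.269, 0.279, 0.031, 0.035, 0.041, 0.287, 0.287, 0.066, 0.072, None, None, 0.011, 0.057, 0.091]
0.048 [0.287, 0.288, 0.03, 0.03, 0.03, 0.031, 0.269, 0.282, 0.042, 0.048, 0.052, 0.288, 0.288, 0.285, 0.287, 0.072, None, 0.011, 0.056, 0.091]
0.054 [0.03, 0.03, 0.031, 0.03, 0.03, 0.031, 0.03, 0.031, 0.03, 0.03, 0.03, 0.03, 0.03, 0.069, 0.072, 0.071, None, 0.011, 0.034, 0.091]
```

Call:
drive_tool(deltas=[[[-0.04, 0, 0.5], [0, 0, 0.004], 0], [[-0.04, 0, 0.9], [0, 0, 0.004], 0], [[-0.04, 0, 0.9], [0, 0, 0.004], 0]])

```text
time: 4.45
tcp_pos: [0.6189, -0.0174, 0.1522]
eef_rot: [0.055, 0.998, 0.0, -0.003]
force: [0.4, 0.7, -0.3]
width: 0.0003
gripper_force: 0.0
```

Call:
drive_tool(deltas=[[[0, 0, 0.4], [0, 0, 0], 0], [[0, 0, 0.7], [0, 0, 0], 0], [[0, 0, 0.79], [0, 0, 0], 0], [[0, 0, 0.79], [0, 0, 0], 0]])

```text
time: 4.95
tcp_pos: [0.622, -0.0174, 0.0779]
eef_rot: [0.055, 0.998, -0.0, 0.001]
force: [0.3, 0.5, 1.5]
width: 0.0001
gripper_force: 0.0
```

Call:
drive_tool(deltas=[[[0, 0.04, 0], [0, 0, 0], 0], [[0, 0.08, 0], [0, 0, 0], 0], [[0, 0.11, 0], [0, 0, 0], 0], [[0, 0.14, 0], [0, 0, 0], 0], [[0, 0.17, 0], [0, 0, 0], 0], [[0, 0.2, 0], [0, 0, 0], 0], [[0, 0.22, 0], [0, 0, 0], 0], [[0, 0.24, 0], [0, 0, 0], 0]])

```text
time: 5.95
tcp_pos: [0.624, 0.0067, 0.0762]
eef_rot: [0.055, 0.999, -0.0, -0.0]
force: [-0.0, -4.2, -0.2]
width: 0.0001
gripper_force: 1.9
```

```bash
python3 - <<'E'
from h import *
s=robot.state();print(toJ(s["tcp_pos"]),s["force"]@EX,s["force"]@EY,s["force"][2])
E
```

```text
[ 0.04226636 -0.01385761  0.0762229 ] 0.45500853734280233 -4.156877997533782 -0.17152425858299009
```

Call:
drive_tool(deltas=[[[0, 0.02, 0], [0, 0, 0], 0], [[0, 0.04, 0], [0, 0, 0], 0], [[0, 0.06, 0], [0, 0, 0], 0], [[0, 0.075, 0], [0, 0, 0], 0], [[0, 0.09, 0], [0, 0, 0], 0], [[0, 0.1, 0], [0, 0, 0], 0], [[0, 0.1, 0], [0, 0, 0], 0]])

```text
time: 6.82
tcp_pos: [0.6251, 0.017, 0.0763]
eef_rot: [0.054, 0.999, 0.0, 0.0]
force: [-0.5, -3.0, -1.1]
width: 0.0003
gripper_force: 1.3
```

Call:
drive_tool(deltas=[[[0, 0.01, 0], [0, 0, 0], 0], [[0, 0.02, 0], [0, 0, 0], 0], [[0, 0.03, 0], [0, 0, 0], 0], [[0, 0.03, 0], [0, 0, 0], 0]])

```text
time: 7.32
tcp_pos: [0.6254, 0.0197, 0.0763]
eef_rot: [0.055, 0.999, -0.0, -0.0]
force: [-0.3, -5.0, -0.8]
width: -0.0
gripper_force: 2.1
```

Call:
drive_tool(deltas=[[[0, 0.01, 0], [0, 0, 0], 0], [[0, 0.02, 0], [0, 0, 0], 0], [[0, 0.02, 0], [0, 0, 0], 0]])

```text
time: 7.7
tcp_pos: [0.6256, 0.0217, 0.0762]
eef_rot: [0.055, 0.999, -0.0, -0.0]
force: [-1.3, -4.5, -1.6]
width: -0.0001
gripper_force: 2.1
```

Call:
drive_tool(deltas=[[[0, 0.01, 0], [0, 0, 0], 0], [[0, 0.01, 0], [0, 0, 0], 0]])

```text
time: 7.95
tcp_pos: [0.6257, 0.0227, 0.0763]
eef_rot: [0.055, 0.999, -0.0, -0.0]
force: [-0.2, -4.9, -0.1]
width: -0.0
gripper_force: 2.1
```

```bash
python3 - <<'E'
from h import *
f=grab("side");P,ok=cloud(f);P=P[ok];x=(P-C0)@EX;y=(P-C0)@EY;z=P[:,2]
for n,m in dict(plate=(abs(z-.073)<.002)&(abs(x)<.055)&(y>-.03)&(y<.06),tin=(abs(z-.092)<.003)&(abs(x)<.05)&(y<.16)).items(): print(n,m.sum(),np.percentile(y[m],[3,50,97]).round(4))
f=grab("scene");P,ok=cloud(f);P=P[ok];x=(P-C0)@EX;y=(P-C0)@EY;z=P[:,2]
for n,m in dict(fence=(abs(z-.072)<.003)&(abs(x)<.07)&(y>.12)&(y<.17),tin=(abs(z-.092)<.003)&(abs(x)<.05)&(y<.16)).items(): print(n,m.sum(),np.percentile(y[m],[1,3,50,97,99]).round(4))
E
```

```text
plate 157 [-0.0225  0.0178  0.0268]
tin 1015 [-0.4456  0.0662  0.1259]
fence 308 [0.1262 0.1312 0.1395 0.1452 0.1459]
tin 1606 [-1.3325 -0.5371  0.0822  0.1338  0.1359]
```

Call:
drive_tool(deltas=[[[0, 0.01, 0], [0, 0, 0], 0], [[0, 0.01, 0], [0, 0, 0], 0]])

```text
time: 8.3
tcp_pos: [0.6258, 0.0233, 0.0762]
eef_rot: [0.055, 0.999, -0.001, -0.0]
force: [-0.4, -7.2, -0.7]
width: -0.0
gripper_force: 3.2
```

Call:
drive_tool(deltas=[[[0, 0.01, 0], [0, 0, 0], 0], [[0, 0.01, 0], [0, 0, 0], 0]])

```text
time: 8.55
tcp_pos: [0.6258, 0.0235, 0.0763]
eef_rot: [0.055, 0.998, -0.001, -0.0]
force: [-2.1, -11.9, -1.4]
width: -0.0003
gripper_force: 5.0
```

Call:
drive_tool(deltas=[[[0, 0.01, 0], [0, 0, 0], 0], [[0, 0.01, 0], [0, 0, 0], 0]])

```text
time: 8.8
tcp_pos: [0.6259, 0.0237, 0.0762]
eef_rot: [0.055, 0.998, -0.002, -0.0]
force: [-3.4, -15.5, -1.7]
width: -0.0
gripper_force: 6.8
```

Call:
drive_tool(deltas=[[[0, -0.2, 0], [0, 0, 0], 0], [[0, -0.2, -0.5], [0, 0, 0], 0], [[0, -0.2, -1], [0, 0, 0], 0], [[0, -0.2, -1], [0, 0, 0], 0]])

```text
time: 9.3
tcp_pos: [0.6264, 0.0055, 0.1816]
eef_rot: [0.054, 0.999, 0.0, 0.004]
force: [0.2, -0.2, -0.2]
width: 0.0001
gripper_force: 0.0
```

Call:
drive_tool(deltas=[[[0, 0, -0.5], [0, 0, 0], 0.5], [[0, 0, -0.7], [0, 0, 0], 0.5], [[0, 0, -0.7], [0, 0, 0], 0.5], [[0, 0, -0.7], [0, 0, 0], 0.5]])

```text
time: 9.8
tcp_pos: [0.6234, 0.0061, 0.2444]
eef_rot: [0.054, 0.999, 0.0, -0.001]
force: [-0.1, 1.1, -0.1]
width: 0.0423
gripper_force: 0.0
```

```bash
cat >> h.py <<'E'
def wcloud(f,s):
    M=np.array(f["tool_from_camera"]); R=Ro.from_quat(s["eef_rot"])
    d=f["depth"]; v,u=np.indices(d.shape); P=np.stack([(u-f["cx"])/f["fx"]*d,(v-f["cy"])/f["fy"]*d,d],-1)
    W=R.apply((P.reshape(-1,3)@M[:3,:3].T+M[:3,3]))+s["tcp_pos"]
    return np.stack([(W-C0)@EX,(W-C0)@EY,W[:,2]],-1)
def st(n,Q,m):
    q=Q[m]; print(n,m.sum(),q.mean(0).round(4),np.percentile(q,2,0).round(4),np.percentile(q,98,0).round(4))
E
python3 - <<'E'
from h import *
s=robot.state(); f=grab("wrist"); save(f,"wrist2.png",s=1.42); Q=wcloud(f,s); x,y,z=Q.T
st('plate top',Q,(abs(z-.073)<.003)&(abs(x)<.07)&(y>-.01)&(y<.045)&(abs(x)>.02))
st('tin top',Q,(abs(z-.092)<.003)&(abs(x)<.08)&(y>-.02)&(y<.16))
st('knob top',Q,(abs(z-.112)<.004)&(x<-.03))
st('hub top',Q,(abs(z-.07)<.003)&(abs(x)<.025)&(y<.005))
print(toJ(s["tcp_pos"]),s["time"],s["width"],s["force"])
E
```

```text
plate top 1317 [-0.0048  0.0211  0.0722] [-0.0573  0.0163  0.0704] [0.0581 0.0264 0.0739]
tin top 21254 [-0.0025  0.0803  0.0915] [-0.0511  0.0288  0.0897] [0.0519 0.1322 0.093 ]
knob top 1124 [-0.0684 -0.0552  0.1108] [-0.0787 -0.0657  0.1086] [-0.058  -0.0449  0.1129]
hub top 2265 [-0.0001 -0.0159  0.0694] [-0.0189 -0.0351  0.0673] [0.0198 0.0032 0.0724]
[ 0.04181031 -0.01457577  0.24442878] 9.8 0.042270678545433746 [-0.101131    1.06223715 -0.11557852]
```

View pics/wrist2.png

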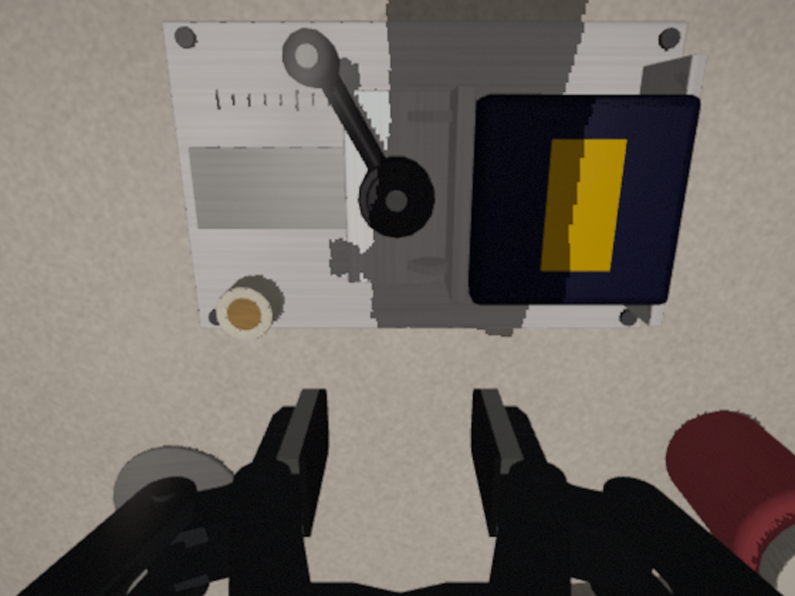

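Call:
drive_tool(deltas=[[[0.6, -0.22, 0.3], [0, 0, 0], 0.5], [[1.0, -0.41, 0.7], [0, 0, 0], 0.5], [[1.0, -0.41, 0.9], [0, 0, 0], 0.5], [[1.0, -0.41, 0.9], [0, 0, 0], 0.5]])

```text
time: 10.35
tcp_pos: [0.5179, -0.0235, 0.1534]
eef_rot: [0.055, 0.998, 0.001, -0.002]
force: [0.5, 0.5, 0.6]
width: 0.0422
gripper_force: 0.0
```

```bash
python3 - <<'E'
from h import *
s=robot.state(); print(toJ(s["tcp_pos"]),s["force"],delta(s["tcp_pos"],Ro.from_quat(s["eef_rot"]),J(-.069,-.0556,.091),RT))
E
```

```text
[-0.05977829 -0.05568646  0.15338505] [0.51655218 0.47450585 0.63641939] ([0.089, 0.0, 0.624], [0.001, -0.004, 0.002])
```

Call:
drive_tool(deltas=[[[0.1, 0, 0.25], [0, 0, 0], 0.5], [[0.1, 0, 0.5], [0, 0, 0], 0.5], [[0.1, 0, 0.62], [0, 0, 0], 0.5], [[0.1, 0, 0.62], [0, 0, 0], 0.5]])

```text
time: 10.85
tcp_pos: [0.5103, -0.0228, 0.0943]
eef_rot: [0.054, 0.999, 0.0, -0.0]
force: [0.3, 0.0, 0.7]
width: 0.0426
gripper_force: 0.0
```

```bash
python3 - <<'E'
from h import *
s=robot.state(); print(toJ(s["tcp_pos"]),s["force"])
E
```

```text
[-0.06737915 -0.0558094   0.09433181] [0.2695689  0.01153638 0.7013787 ]
```

Call:
drive_tool(deltas=[[[0.0, 0, 0.02], [0, 0, 0], 0.3], [[0.0, 0, 0.02], [0, 0, 0], 0.1], [[0.0, 0, 0.02], [0, 0, 0], 0.1], [[0.0, 0, 0.02], [0, 0, 0], 0.1]], grip_force=30)

```text
time: 11.35
tcp_pos: [0.5107, -0.023, 0.0931]
eef_rot: [0.055, 0.999, -0.0, 0.001]
force: [-0.2, 0.9, 6.0]
width: 0.0231
gripper_force: 30.7
```

```bash
cat >> h.py <<'E'
HUB=np.array([0,-.016])
def rep():
    s=robot.state(); j=toJ(s["tcp_pos"]); r=j[:2]-HUB; a=np.arctan2(r[1],r[0]); F=np.array([s["force"]@EX,s["force"]@EY])
    cw=np.array([np.sin(a),-np.cos(a)]); rad=np.array([np.cos(a),np.sin(a)])
    print('t',s["time"],'jig',j.round(4),'r',np.hypot(*r).round(4),'ang',(np.degrees(a)%360).round(1),'Fjig',F.round(1),'resist(cw)',(-F@cw).round(1),'rad',(F@rad).round(1),'Fz',s["force"][2].round(1),'w',round(s["width"],4))
    return j
def arc(j,angs,lift=0,r=.08,z=None):
    for a in angs:
        t=np.radians(a); g=HUB+r*np.array([np.cos(t),np.sin(t)])
        print(a,[round(-(g[0]-j[0])/.1,3),round((g[1]-j[1])/.1,3)])
E
python3 - <<'E'
from h import *
j=rep(); arc(j,[210,205,200,195,190,185,180,175,170,165,160,155])
E
```

```text
t 11.35 jig [-0.067  -0.056   0.0931] r 0.0781 ang 210.8 Fjig [-0.3  0.9] resist(cw) -0.9 rad -0.2 Fz 6.0 w 0.0231
210 [np.float64(0.023), np.float64(0.0)]
205 [np.float64(0.055), np.float64(0.062)]
200 [np.float64(0.082), np.float64(0.127)]
195 [np.float64(0.103), np.float64(0.193)]
190 [np.float64(0.118), np.float64(0.261)]
185 [np.float64(0.127), np.float64(0.33)]
180 [np.float64(0.13), np.float64(0.4)]
175 [np.float64(0.127), np.float64(0.47)]
170 [np.float64(0.118), np.float64(0.539)]
165 [np.float64(0.103), np.float64(0.607)]
160 [np.float64(0.082), np.float64(0.674)]
155 [np.float64(0.055), np.float64(0.738)]
```

Call:
drive_tool(deltas=[[[0.03, 0.06, -0.005], [0, 0, 0], 0.1], [[0.06, 0.125, -0.005], [0, 0, 0], 0.1], [[0.08, 0.19, -0.005], [0, 0, 0], 0.1], [[0.095, 0.26, -0.005], [0, 0, 0], 0.1], [[0.105, 0.33, -0.005], [0, 0, 0], 0.1], [[0.105, 0.33, -0.005], [0, 0, 0], 0.1]])

```text
time: 12.1
tcp_pos: [0.5039, 0.0118, 0.0927]
eef_rot: [0.054, 0.999, -0.0, 0.001]
force: [7.6, -1.4, -2.7]
width: 0.0232
gripper_force: 30.0
```

```bash
python3 - <<'E'
from h import *
j=rep()
E
```

```text
t 12.1 jig [-0.0776 -0.0222  0.0927] r 0.0779 ang 184.6 Fjig [ 7.7 -0.6] resist(cw) 1.2 rad -7.6 Fz -2.7 w 0.0232
```

Call:
drive_tool(deltas=[[[-0.012, 0.04, 0], [0, 0, 0], 0.1], [[-0.012, 0.07, 0], [0, 0, 0], 0.1], [[-0.015, 0.14, 0], [0, 0, 0], 0.1], [[-0.024, 0.209, 0], [0, 0, 0], 0.1], [[-0.024, 0.209, 0], [0, 0, 0], 0.1]])

```text
time: 12.72
tcp_pos: [0.5079, 0.0322, 0.0925]
eef_rot: [0.054, 0.999, 0.0, -0.0]
force: [2.8, -1.1, -1.5]
width: 0.0231
gripper_force: 30.1
```

```bash
python3 - <<'E'
from h import *
j=rep()
E
```

```text
t 12.725 jig [-0.0759 -0.0015  0.0925] r 0.0773 ang 169.2 Fjig [ 2.9 -0.7] resist(cw) 0.2 rad -3.0 Fz -1.5 w 0.0231
```

Call:
drive_tool(deltas=[[[0, 0, -0.04], [0, 0, 0], 0.1], [[0, 0, -0.08], [0, 0, 0], 0.1], [[0, 0, -0.12], [0, 0, 0], 0.1], [[0, 0, -0.12], [0, 0, 0], 0.1]], grip_force=40)

```text
time: 13.22
tcp_pos: [0.5077, 0.0316, 0.104]
eef_rot: [0.055, 0.999, 0.0, -0.0]
force: [6.5, -2.0, -10.7]
width: 0.0229
gripper_force: 39.6
```

```bash
python3 - <<'E'
from h import *
j=rep(); f=grab("side");P,ok=cloud(f);P=P[ok];x=(P-C0)@EX;y=(P-C0)@EY;z=P[:,2]
f=grab("side");save(f,"side2.png",(255,170,375,300),4.5)
E
```

```text
t 13.225 jig [-0.076  -0.0021  0.104 ] r 0.0772 ang 169.6 Fjig [ 6.7 -1.3] resist(cw) 0.0 rad -6.8 Fz -10.7 w 0.0229
```

View pics/side2.png

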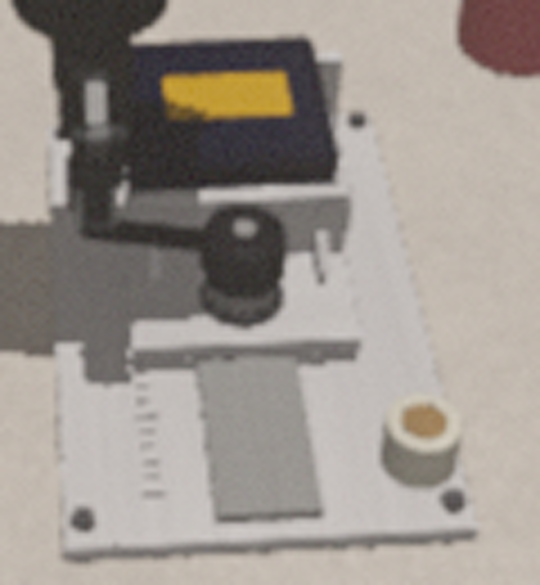

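Call:
drive_tool(deltas=[[[-0.005, -0.07, 0], [0, 0, 0], 0.1], [[0.0, -0.139, 0], [0, 0, 0], 0.1], [[0.0, -0.21, 0], [0, 0, 0], 0.1], [[-0.01, -0.278, 0], [0, 0, 0], 0.1], [[-0.025, -0.345, 0], [0, 0, 0], 0.1], [[-0.05, -0.413, 0], [0, 0, 0], 0.1], [[-0.05, -0.413, 0], [0, 0, 0], 0.1]])

```text
time: 14.2
tcp_pos: [0.5078, -0.0105, 0.1044]
eef_rot: [0.055, 0.998, -0.0, -0.001]
force: [-3.9, -1.1, -10.1]
width: 0.0232
gripper_force: 39.7
```

```bash
python3 - <<'E'
from h import *
j=rep()
E
```

```text
t 14.2 jig [-0.0712 -0.0439  0.1044] r 0.0765 ang 201.4 Fjig [-3.7 -1.5] resist(cw) 0.0 rad 4.0 Fz -10.1 w 0.0232
```

Call:
drive_tool(deltas=[[[-0.025, -0.065, 0], [0, 0, 0], 0.1], [[-0.055, -0.126, 0], [0, 0, 0], 0.1], [[-0.09, -0.182, 0], [0, 0, 0], 0.1], [[-0.135, -0.237, 0], [0, 0, 0], 0.1], [[-0.182, -0.285, 0], [0, 0, 0], 0.1], [[-0.235, -0.335, 0], [0, 0, 0], 0.1], [[-0.235, -0.335, 0], [0, 0, 0], 0.1]])

```text
time: 15.08
tcp_pos: [0.5285, -0.0472, 0.1049]
eef_rot: [0.055, 0.998, -0.001, 0.0]
force: [-4.1, -4.7, -10.9]
width: 0.0231
gripper_force: 39.8
```

```bash
python3 - <<'E'
from h import *
j=rep()
E
```

```text
t 15.075 jig [-0.0465 -0.0781  0.1049] r 0.0776 ang 233.1 Fjig [-3.5 -5.2] resist(cw) 0.3 rad 6.2 Fz -10.9 w 0.0231
```

Call:
drive_tool(deltas=[[[0.015, 0.003, 0.03], [0, 0, 0], 0.1], [[0.015, 0.003, 0.07], [0, 0, 0], 0.1], [[0.015, 0.003, 0.1], [0, 0, 0], 0.1], [[0.015, 0.003, 0.12], [0, 0, 0], 0.1], [[0.015, 0.003, 0.12], [0, 0, 0], 0.1]])

```text
time: 15.7
tcp_pos: [0.527, -0.0459, 0.0932]
eef_rot: [0.055, 0.999, -0.001, 0.0]
force: [-5.0, -3.8, -6.0]
width: 0.0232
gripper_force: 40.2
```

```bash
python3 - <<'E'
from h import *
j=rep()
E
```

```text
t 15.7 jig [-0.0482 -0.0769  0.0932] r 0.0777 ang 231.6 Fjig [-4.5 -4.4] resist(cw) -0.8 rad 6.2 Fz -6.0 w 0.0232
```

Call:
drive_tool(deltas=[[[0.008, -0.004, 0.01], [0, 0, 0], 0.1], [[0.008, -0.004, 0.012], [0, 0, 0], 0.1]])

```text
time: 15.95
tcp_pos: [0.5267, -0.0461, 0.0927]
eef_rot: [0.055, 0.999, -0.0, 0.001]
force: [-4.1, -4.4, -0.6]
width: 0.0229
gripper_force: 40.8
```

```bash
python3 - <<'E'
from h import *
j=rep()
arc(j,[230,225,220,215,210,205,200])
E
```

```text
t 15.95 jig [-0.0485 -0.0772  0.0927] r 0.0781 ang 231.6 Fjig [-3.6 -4.8] resist(cw) 0.2 rad 6.0 Fz -0.6 w 0.0229
230 [np.float64(0.029), np.float64(-0.001)]
225 [np.float64(0.08), np.float64(0.046)]
220 [np.float64(0.127), np.float64(0.097)]
215 [np.float64(0.17), np.float64(0.153)]
210 [np.float64(0.207), np.float64(0.212)]
205 [np.float64(0.24), np.float64(0.274)]
200 [np.float64(0.266), np.float64(0.338)]
```

Call:
drive_tool(deltas=[[[0.055, 0.045, 0], [0, 0, 0], 0.1], [[0.105, 0.095, 0], [0, 0, 0], 0.1], [[0.15, 0.15, 0], [0, 0, 0], 0.1], [[0.185, 0.21, 0], [0, 0, 0], 0.1], [[0.22, 0.272, 0], [0, 0, 0], 0.1], [[0.245, 0.339, 0], [0, 0, 0], 0.1], [[0.245, 0.339, 0], [0, 0, 0], 0.1]])

```text
time: 16.82
tcp_pos: [0.5058, -0.0085, 0.0917]
eef_rot: [0.054, 0.999, 0.0, 0.001]
force: [7.1, 0.0, -4.4]
width: 0.0226
gripper_force: 40.3
```

```bash
python3 - <<'E'
from h import *
j=rep()
E
```

```text
t 16.825 jig [-0.0734 -0.0421  0.0917] r 0.0779 ang 199.6 Fjig [7.1 0.8] resist(cw) 1.6 rad -7.0 Fz -4.4 w 0.0226
```

Call:
drive_tool(deltas=[[[0.01, 0.068, 0], [0, 0, 0], 0.1], [[0.024, 0.135, 0], [0, 0, 0], 0.1], [[0.034, 0.205, 0], [0, 0, 0], 0.1], [[0.036, 0.274, 0], [0, 0, 0], 0.1], [[0.036, 0.274, 0], [0, 0, 0], 0.1]])

```text
time: 17.45
tcp_pos: [0.5048, 0.0186, 0.0915]
eef_rot: [0.054, 0.999, -0.0, 0.0]
force: [6.0, -2.5, -4.4]
width: 0.0229
gripper_force: 40.3
```

```bash
python3 - <<'E'
from h import *
j=rep()
E
```

```text
t 17.45 jig [-0.0775 -0.0153  0.0915] r 0.0775 ang 179.5 Fjig [ 6.3 -1.8] resist(cw) 1.8 rad -6.3 Fz -4.4 w 0.0229
```

Call:
drive_tool(deltas=[[[-0.003, 0.07, 0], [0, 0, 0], 0.1], [[-0.014, 0.139, 0], [0, 0, 0], 0.1], [[-0.014, 0.139, 0], [0, 0, 0], 0.1]])

```text
time: 17.82
tcp_pos: [0.5076, 0.0318, 0.0914]
eef_rot: [0.055, 0.999, -0.001, 0.0]
force: [5.5, -4.7, -4.4]
width: 0.023
gripper_force: 40.4
```

```bash
python3 - <<'E'
from h import *
j=rep()
E
```

```text
t 17.825 jig [-0.0762 -0.0019  0.0914] r 0.0775 ang 169.5 Fjig [ 6. -4.] resist(cw) 2.9 rad -6.6 Fz -4.4 w 0.023
```

Call:
drive_tool(deltas=[[[-0.008, 0, -0.04], [0, 0, 0], 0.1], [[-0.01, 0, -0.08], [0, 0, 0], 0.1], [[-0.01, 0, -0.12], [0, 0, 0], 0.1], [[-0.01, 0, -0.12], [0, 0, 0], 0.1]])

```text
time: 18.32
tcp_pos: [0.508, 0.0323, 0.1028]
eef_rot: [0.054, 0.999, 0.0, -0.0]
force: [5.6, -1.6, -10.5]
width: 0.0227
gripper_force: 39.8
```

```bash
python3 - <<'E'
from h import *
j=rep()
E
```

```text
t 18.325 jig [-0.0758 -0.0014  0.1028] r 0.0772 ang 169.1 Fjig [ 5.7 -0.9] resist(cw) -0.2 rad -5.8 Fz -10.5 w 0.0227
```

Call:
drive_tool(deltas=[[[0, -0.07, 0], [0, 0, 0], 0.1], [[0.005, -0.139, 0], [0, 0, 0], 0.1], [[0.005, -0.21, 0], [0, 0, 0], 0.1], [[-0.003, -0.278, 0], [0, 0, 0], 0.1], [[-0.017, -0.345, 0], [0, 0, 0], 0.1], [[-0.036, -0.413, 0], [0, 0, 0], 0.1], [[-0.065, -0.478, 0], [0, 0, 0], 0.1], [[-0.095, -0.539, 0], [0, 0, 0], 0.1], [[-0.133, -0.598, 0], [0, 0, 0], 0.1], [[-0.172, -0.652, 0], [0, 0, 0], 0.1], [[-0.21, -0.7, 0], [0, 0, 0], 0.1], [[-0.253, -0.748, 0], [0, 0, 0], 0.1], [[-0.253, -0.748, 0], [0, 0, 0], 0.1]])

```text
time: 19.95
tcp_pos: [0.526, -0.0455, 0.1037]
eef_rot: [0.055, 0.999, 0.0, 0.0]
force: [-0.4, 0.1, -10.0]
width: 0.023
gripper_force: 40.0
```

```bash
python3 - <<'E'
from h import *
j=rep()
E
```

```text
t 19.95 jig [-0.0492 -0.0767  0.1037] r 0.0781 ang 230.9 Fjig [-0.4  0.1] resist(cw) -0.4 rad 0.2 Fz -10.0 w 0.023
```

Clean swing. Now let it drop in and check.

Call:
drive_tool(deltas=[[[0, 0, 0.03], [0, 0, 0], 0.1], [[0, 0, 0.07], [0, 0, 0], 0.1], [[0, 0, 0.1], [0, 0, 0], 0.1], [[0, 0, 0.12], [0, 0, 0], 0.1], [[0, 0, 0.125], [0, 0, 0], 0.1]])

```text
time: 20.58
tcp_pos: [0.5261, -0.0458, 0.0916]
eef_rot: [0.055, 0.999, -0.001, 0.001]
force: [2.3, -5.1, -4.2]
width: 0.023
gripper_force: 40.5
```

```bash
python3 - <<'E'
from h import *
j=rep()
E
```

```text
t 20.575 jig [-0.0492 -0.0769  0.0916] r 0.0783 ang 231.1 Fjig [ 2.8 -4.8] resist(cw) 5.2 rad 2.0 Fz -4.2 w 0.023
```

Call:
drive_tool(deltas=[[[0.05, 0.048, 0], [0, 0, 0], 0.1], [[0.099, 0.099, 0], [0, 0, 0], 0.1], [[0.142, 0.155, 0], [0, 0, 0], 0.1], [[0.179, 0.213, 0], [0, 0, 0], 0.1], [[0.179, 0.213, 0], [0, 0, 0], 0.1]])

```text
time: 21.2
tcp_pos: [0.5109, -0.0229, 0.0917]
eef_rot: [0.055, 0.999, -0.001, 0.001]
force: [5.1, -7.6, -6.4]
width: 0.0233
gripper_force: 40.5
```

```bash
python3 - <<'E'
from h import *
j=rep()
E
```

```text
t 21.2 jig [-0.0668 -0.0559  0.0917] r 0.0778 ang 210.8 Fjig [ 5.9 -7. ] resist(cw) 9.1 rad -1.5 Fz -6.4 w 0.0233
```

Call:
drive_tool(deltas=[[[0.008, 0.018, 0], [0, 0, 0], 0.1], [[0.015, 0.034, 0], [0, 0, 0], 0.1], [[0.015, 0.034, 0], [0, 0, 0], 0.1]])

```text
time: 21.58
tcp_pos: [0.51, -0.0201, 0.0918]
eef_rot: [0.055, 0.998, -0.002, 0.001]
force: [3.6, -10.3, -6.3]
width: 0.0229
gripper_force: 40.5
```

```bash
python3 - <<'E'
from h import *
for i in range(5): j=rep(); grab("side")
E
```

```text
t 21.575 jig [-0.068  -0.0532  0.0918] r 0.0776 ang 208.7 Fjig [ 4.7 -9.8] resist(cw) 10.9 rad 0.6 Fz -6.3 w 0.0229
t 21.625 jig [-0.0681 -0.0532  0.0918] r 0.0776 ang 208.7 Fjig [ 5.7 -9.4] resist(cw) 11.0 rad -0.5 Fz -6.3 w 0.023
t 21.675 jig [-0.068  -0.0532  0.0918] r 0.0776 ang 208.7 Fjig [ 6.1 -9.2] resist(cw) 11.0 rad -1.0 Fz -7.8 w 0.0229
t 21.725 jig [-0.0681 -0.0532  0.0918] r 0.0776 ang 208.6 Fjig [ 5.9 -9.3] resist(cw) 11.0 rad -0.7 Fz -7.5 w 0.0234
t 21.775 jig [-0.0681 -0.0532  0.0918] r 0.0776 ang 208.7 Fjig [ 6.2 -9.1] resist(cw) 10.9 rad -1.1 Fz -7.5 w 0.0229
```

Call:
drive_tool(deltas=[[[-0.007, -0.013, 0.01], [0, 0, 0], 0.1], [[-0.007, -0.013, 0.01], [0, 0, 0], 0.1]])

```text
time: 22.08
tcp_pos: [0.5103, -0.0212, 0.0912]
eef_rot: [0.055, 0.998, -0.001, 0.001]
force: [2.4, -8.4, -2.1]
width: 0.023
gripper_force: 41.0
```

```bash
python3 - <<'E'
from h import *
j=rep()
E
```

```text
t 22.075 jig [-0.0675 -0.0542  0.0912] r 0.0776 ang 209.5 Fjig [ 3.3 -8.1] resist(cw) 8.7 rad 1.1 Fz -2.1 w 0.023
```

Call:
drive_tool(deltas=[[[0, 0, 0], [0, 0, 0], 0.5], [[0, 0, 0], [0, 0, 0], 0.5], [[0, 0, 0], [0, 0, 0], 0.5], [[0, 0, -0.4], [0, 0, 0], 0.5], [[0, 0, -0.9], [0, 0, 0], 0.5], [[0, 0, -0.9], [0, 0, 0], 0.5]])

```text
time: 22.82
tcp_pos: [0.5115, -0.0204, 0.1844]
eef_rot: [0.054, 0.999, -0.001, 0.003]
force: [0.8, 0.1, -0.3]
width: 0.0427
gripper_force: 0.0
```

Call:
drive_tool(deltas=[[[-0.5, 0.2, -0.3], [0, 0, 0], 0.5], [[-1, 0.4, -0.6], [0, 0, 0], 0.5], [[-1, 0.4, -0.6], [0, 0, 0], 0.5], [[-1, 0.4, -0.6], [0, 0, 0], 0.5]])

```text
time: 23.32
tcp_pos: [0.6126, 0.0092, 0.2386]
eef_rot: [0.054, 0.999, 0.0, -0.001]
force: [-0.1, 0.2, -0.7]
width: 0.0426
gripper_force: 0.0
```

```bash
python3 - <<'E'
from h import *
s=robot.state(); f=grab("wrist"); save(f,"wrist3.png",s=1.42); Q=wcloud(f,s); x,y,z=Q.T
st('plate top',Q,(abs(z-.073)<.003)&(abs(x)<.07)&(y>-.01)&(y<.045)&(abs(x)>.02))
st('tin top',Q,(abs(z-.092)<.003)&(abs(x)<.08)&(y>-.02)&(y<.16))
st('knob top',Q,(abs(z-.112)<.006)&(x<-.03))
st('hub top',Q,(abs(z-.07)<.005)&(abs(x)<.025)&(y<.005))
print(toJ(s["tcp_pos"]),s["time"],s["force"])
E
```

```text
plate top 1322 [-0.0045  0.0211  0.0723] [-0.0576  0.0163  0.0705] [0.0582 0.0263 0.0739]
tin top 21314 [-0.0027  0.0802  0.0915] [-0.0512  0.0287  0.0897] [0.0519 0.1322 0.0931]
knob top 1048 [-0.0667 -0.0586  0.108 ] [-0.0765 -0.0688  0.1063] [-0.0563 -0.0486  0.1101]
hub top 2110 [-0.     -0.0159  0.0668] [-0.0182 -0.0348  0.0651] [0.0193 0.0028 0.0698]
[ 0.03065778 -0.01269433  0.2385924 ] 23.325 [-0.12005031  0.15088363 -0.69844915]
```

View pics/wrist3.png

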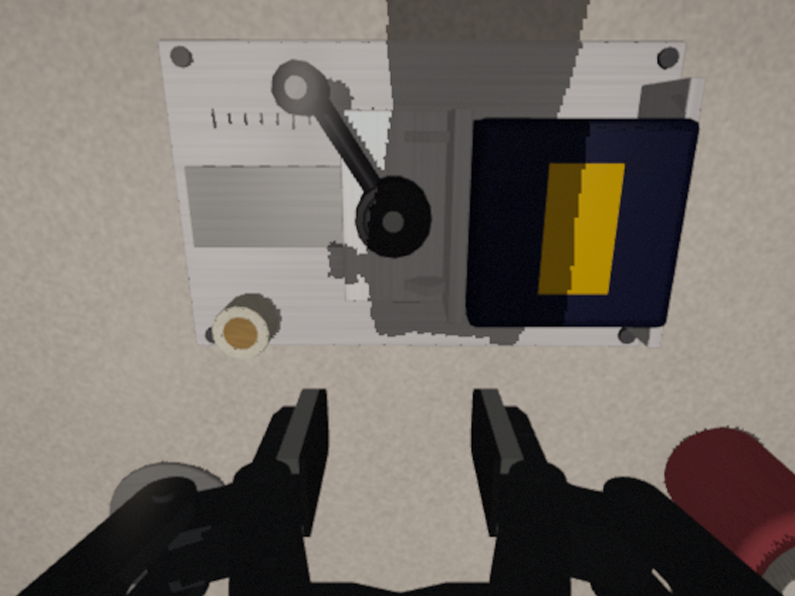

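```bash
python3 -c "
from h import *
print(job.finish_job())"
```

```text
the job is handed in; nothing more can be done
None
```

The job is handed in, with the tin snug between stop and fence (pushed up with about 15 N) and the stop clamped. The lever was reset twice, the last knob reading was about 11 N (target 8 to 12 N), and the stop and tin had not shifted after release.

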